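# Seat the mincer plate on its pin

### The arm

A 6-joint arm with a two-finger parallel gripper is mounted at the origin on the work surface. World frame = base frame: x ahead of the robot, y to its left, z up, the work surface at z = 0. Lengths are in mm, angles in degrees, forces in N, time in s.
With the tool pointing down it reaches from about 250 to 850 mm from the base axis. Payload 12.5 kg.
Tool frame: the origin (TCP) lies midway between the tips of the shut fingers; the grasp point (between the pads) lies 19 mm behind it; z points along the fingers, y is the line along which they close (so a half turn about z gives the same grasp; the last joint's range is limited). The gripper opens to 93 mm and grips with 3 to 60 N. Pads are 15 mm wide; open, the fingers measure 128 mm over their backs; the gripper's body (75 mm by 188 mm) begins 65 mm behind the grasp point.
Start: joints at [-70.909, 20.094, 94.641, -0, 65.266, -4.847], TCP at [223.18, -502.668, 218.633] pointing down, gripper open.
Joint ranges: [-157.81, 157.81], [-45, 120.19], [0.68, 151.7], [-89.99, 269.99], [4.06, 180], [-164.3, 164.3]. Speed limits (degrees/s): [127.2, 127.2, 159.86, 180, 180, 180].

### API

Orientations are given as [roll, pitch, yaw] about the fixed x, y, z axes, in that order (R = Rz(yaw) Ry(pitch) Rx(roll)).
In Python, from bench import manip, vision gives the robot as it stands.
- The arm moves only by the tool drive_tool, never from a script. Its argument "targets" is text: rows parted by semicolons, each of 7 numbers parted by spaces: the gripper command: -1 is shut, 1 is fully open, values between are in proportion, then the shift along the tool's x, y, z in mm, then the turn, a rotation vector about the tool's x, y, z in rad. A call has 1 to 8 rows; each row shifts and turns the commanded pose from where the row before left it, along the tool's axes as they then stand; what a row does not reach is not made up. A row lasts 1/10 s, in which the tool goes at most 50 mm and 8.59 degrees, less where a joint would pass 70% of its speed; a pose out of reach is approached as far as the arm can. A call is refused whole if a number of a shift passes 50 or a number of a turn 0.15, either way. A call with a gripper value outside its range is refused whole. The fingers move at their own pace and stop on an object; "grip_force" is the grip in N (left out, the last holds). Time passes only in rows, so rows that do not move let the fingers close. It gives the time, the measured TCP pose, the force, the opening and the grip force at its end, in the units of the state.
- manip.get_state(): the state, without advancing time (a new reading comes with each control period).
- vision.snapshot(name): name is "scene" or "top" or "wrist"; returns (picture, depth): 420x560x3 uint8, red, green, blue; 420x560 float32, mm along the optical axis (not along the pixel's ray), 0 where there is no reading.
- vision.calibration(name): a dict with "intrinsics" (3x3 intrinsics, pixels), "R" (3x3) and "t" (3): a world point X has camera coordinates R X + t; the wrist camera has in their place "tool_from_camera" (4x4, takes a point from camera to tool coordinates, whose origin is the TCP and whose axes are the flange's). Camera axes: x right, y down, z forward; pixel columns grow to the right and rows downward; lengths in mm; the calibration is good to about 2 mm. A picture is of the moment at which its call begins: read the wrist's pose just before it. calibration takes no time and is no camera call.
- manip.hand_in(): hands the job in; it is judged then, once.
The state is a dict: "time_s": time; "joints": joint angles; "joint_vel": joint speeds; "tau": joint torques, N m; "tcp_pos": TCP position; "eef_rot": TCP orientation; "ft_force": force on the tool from outside, world axes, zero at the start; "ft_torque": the same for the moment, N m; "width": finger opening in mm; "finger_force": force on a finger pad.
Only numpy, scipy, OpenCV 4.12 (cv2) and the standard library are available. Lean on these libraries where they do the work, as an engineer would, in place of code of your own. Each camera call takes 0.05 s, during which the arm holds its last target. There are 200 camera calls.

### The job

The mincing head stands mouth up on the packing bench for reassembly, and its perforated plate is still riding high because its notch is not over the locating pin. Without lifting the plate or taking its lug between the fingers, push the lug round with a fingertip until the notch is over the pin, then press the plate fully home, flush with the rim, and leave it there. Leave the ring nut, the jar and the cross knife where they are.

Things in the scene. Friction and masses are not known exactly. Their poses are not given: they have to be found in the camera images.
- mincer_head: cast aluminium mincing head, fixed, standing mouth up: rim 124 mm across, 120 mm above the bench. Origin: centre of its underside, on the plate's axis; z up, x from the axis to the pin, y to the flanged feed throat (ends 95 mm from the axis, below the rim). A dark spindle end, 16 mm across, on the axis, tops out at 123 mm: below the raised plate's face, 3 mm above the seated plate's.
- pin (a point): a point on the locating pin, 45 mm from the head's axis, 113 mm above the bench. The pin is 6 mm thick, lies radially and reaches in from the bore wall to 41 mm from the axis, its top 4 mm below the rim. The plate hides it, but its dark round head, 16 mm across, sticks out 14 mm from the outside of the head just under the rim at the same bearing.
- notch (a point): middle of the notch in the plate's rim, 45 mm from the plate's axis, half way through the plate's thickness. The notch is 14 mm wide and 11 mm deep, cut right through, so the pin enters it within about 3.5 mm (4.5 degrees) either side.
- lug_top (a point): middle of the flat top of the plate's lug: a single upright steel stud 18 mm across and 18 mm high on the plate's face, 34 mm from the plate's axis, exactly opposite the notch. The lug top is 145 mm above the bench with the plate up and 138 mm when it is home.
- plate_press (a joint): how far the plate (perforated steel disc, 100 mm across, 10 mm thick) is pressed down, m: 0 at the start (face 127 mm above the bench), 0.007 fully home (face flush with the rim, 120 mm); negative: lifted. The spindle keeps it level and centred; a tight seal holds it at any height. About 8 N, on the lug's top or the face, pushes it down. Off the notch, the pin stops it within 2 mm.
- plate_turn (a joint): turn of the plate about its upright axis, rad, positive anticlockwise seen from above; 0 (or a whole turn) has the notch over the pin. It turns freely either way; turning takes about 3 N pushed sideways at the lug, and it stops as soon as the push stops.
- ring_nut: loose aluminium ring nut, 144 mm across, 28 mm high, lying on the bench beyond the pin side of the head; origin at the centre of its underside. To be left alone.
- grease_jar: loose white plastic jar, 60 mm across, 75 mm high, standing on the bench; origin at the centre of its underside. To be left alone.
- cross_knife: loose dark steel four-bladed knife, 86 mm across, 16 mm high, lying on the bench; origin at the centre of its underside. To be left alone.
Things that resemble listed ones, but are neither listed nor needed, are in the scene too. Of the things that look like the mincer_head, the middle-sized one is meant.

How it is judged:
By the outcome, as a careful person would: the job done as asked, in the order asked, and still so for the second after the job is handed in, with the robot touching nothing.
It also fails if it takes over 51 s, if anything falls off the work surface, if the arm or the gripper's body presses on something with over 40 N, if the wrist force passes 120 N, or if a joint passes its speed limit or range.

## Working session

There is one attempt and no reset: what is moved stays moved. The work goes in short steps, Python scripts to look and compute and a tool call to move; the robot and the scene stay as the last step left them, time stands still between calls to the robot, and variables do not carry over. Pictures are saved under pics/ and viewed, at most 10 in all, crops included, and the job is handed in when it is done.

Besides the shell and the picture viewer there is one more tool, called after "Emit:" as name(argument=value, ...) on one line, values as JSON. drive_tool: Moves the arm, as the interface text tells. Its arguments: {"type":"object","properties":{"targets":{"type":"string"},"grip_force":{"type":"number"}},"required":["targets"]}

```bash
mkdir -p pics; cat > h.py <<'E'
import numpy as np, cv2
from bench import manip, vision
def snap(n):
    im,d=vision.snapshot(n); np.savez(f'pics/{n}.npz',im=im,d=d); return im,d
def save(im,f): cv2.imwrite('pics/'+f,cv2.cvtColor(im,cv2.COLOR_RGB2BGR))
def cam(n,st=None):
    c=vision.calibration(n); K=np.array(c['intrinsics'])
    if n=='wrist':
        from scipy.spatial.transform import Rotation as Ro
        T=np.array(c['tool_from_camera']); R=Ro.from_euler('xyz',st['eef_rot'],degrees=True).as_matrix()
        return K,R@T[:3,:3],R@T[:3,3]+np.array(st['tcp_pos'])
    R=np.array(c['R']);t=np.array(c['t']); return K,R.T,-R.T@t
def onz(n,px,z,st=None):
    K,R,o=cam(n,st); px=np.atleast_2d(px).astype(float)
    r=(R@np.linalg.inv(K)@np.c_[px,np.ones(len(px))].T).T
    return o+r*((z-o[2])/r[:,2])[:,None]
def cloud(n,d,st=None):
    K,R,o=cam(n,st); v,u=np.mgrid[:d.shape[0],:d.shape[1]]
    p=np.stack([u*d,v*d,d],-1)@np.linalg.inv(K).T
    return p@R.T+o
E
python3 - <<'E'
from h import *
print(manip.get_state())
for n in('scene','top'):
    im,d=snap(n); save(im,n+'0.png'); print(n,cam(n))
E
```

```text
{'time_s': 0.0, 'joints': array([-7.09082036e+01,  2.01216056e+01,  9.46774989e+01, -6.64801063e-04,
        6.52665048e+01, -4.84566632e+00]), 'joint_vel': array([-0.01697619,  0.06693326, -0.02345302,  0.00429859,  0.00976296,
       -0.03195476]), 'tau': array([ 5.94169760e-04, -4.97329330e+01, -2.85256094e+01,  6.99783443e-02,
        2.57843634e-02, -1.15988541e-04]), 'tcp_pos': array([ 223.07509536, -502.34388392,  218.12390851]), 'eef_rot': array([-1.79934574e+02, -4.94081664e-03,  2.39377384e+01]), 'ft_force': array([ 0.36206595, -0.95852529, -0.64822285]), 'ft_torque': array([-0.02408082,  0.0329814 , -0.00377379]), 'finger_force': 0.0, 'width': 93.15851239570252}
scene (array([[416.24762322,   0.        , 283.96634539],
       [  0.        , 416.24762322, 210.42463425],
       [  0.        ,   0.        ,   1.        ]]), array([[-0.84925073,  0.42380081, -0.31490643],
       [ 0.52788236,  0.66949849, -0.52260118],
       [-0.01064943, -0.61005299, -0.79228905]]), array([776.63338153, 411.27923491, 857.34048223]))
top (array([[521.47517259,   0.        , 275.9885304 ],
       [  0.        , 521.47517259, 206.52858468],
       [  0.        ,   0.        ,   1.        ]]), array([[-0.00442242, -0.99548676,  0.09479743],
       [-0.9999302 ,  0.00336363, -0.0113258 ],
       [ 0.01095582, -0.0948409 , -0.99543215]]), array([ 398.84833037,  -36.46450929, 1331.62862934]))
```

View pics/scene0.png

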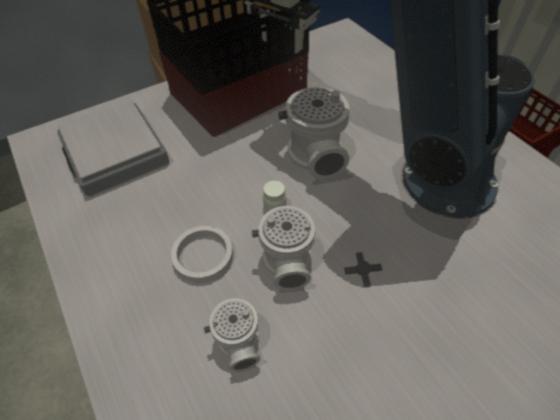

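View pics/top0.png

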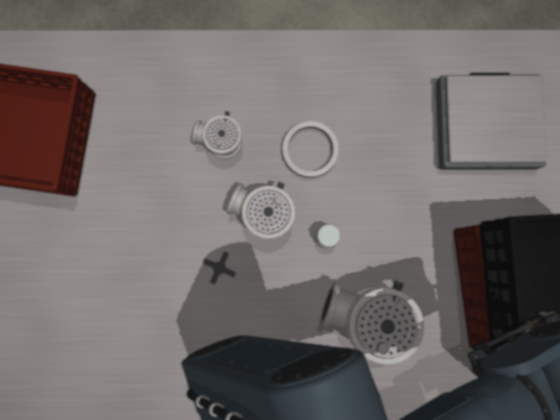

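The scene view shows the middle-sized head's plate centre at about (286,228) with its pin head at (256,234). The top view shows the plate at (268,212), pin head near (281,185), jar (328,235) and ring nut (310,150).

```bash
python3 - <<'E'
from h import *
out=[]
for n,(u,v) in(('scene',(284,240)),('top',(268,212))):
    z=np.load(f'pics/{n}.npz'); im,d=z['im'],z['d']
    c=im[v-50:v+50,u-50:u+50]; c=cv2.convertScaleAbs(c,alpha=1.2); out.append(cv2.resize(c,(400,400),interpolation=cv2.INTER_CUBIC))
    P=cloud(n,d)
    for nm,lo,hi in(('lug',134,160),('face',122,132),('rim',116,122)):
        m=np.zeros(d.shape,bool); m[v-50:v+50,u-50:u+50]=1
        m&=(P[...,2]>lo)&(P[...,2]<hi); q=P[m]
        vv,uu=np.nonzero(m); print(n,nm,len(q),q.mean(0).round(1) if len(q) else '',uu.mean(),vv.mean(), q.min(0).round(0),q.max(0).round(0))
save(np.hstack(out),'crop.png')
print(onz('scene',[[286,228],[256,234],[292,275]],123),onz('top',[[268,211],[281,185]],123))
E
```

```text
scene lug 67 [531.2 -53.5 142.8] 270.2089552238806 220.1492537313433 [522. -65. 134.] [539. -47. 148.]
scene face 1388 [506.1 -29.3 126.9] 286.27737752161386 227.3422190201729 [451. -89. 122.] [572.  26. 131.]
scene rim 643 [515.7 -21.8 119.7] 284.37169517884917 233.8227060653188 [444. -94. 116.] [575.  30. 122.]
top lug 49 [527.6 -53.1 144.5] 277.3469387755102 199.69387755102042 [520. -62. 134.] [536. -36. 148.]
top face 1466 [502.5 -30.1 126.8] 267.36971350613914 211.35538881309685 [443. -87. 122.] [564.  29. 132.]
top rim 538 [506.  -32.  119.5] 268.18773234200745 210.1449814126394 [441. -92. 116.] [572.  29. 122.]
[[506.30571093 -30.12745168 123.        ]
 [568.7694434  -51.07954454 123.        ]
 [556.82037359  73.09659865 123.        ]] [[503.56401421 -31.58703632 123.        ]
 [564.46609819 -62.15601461 123.        ]]
```

View pics/crop.png

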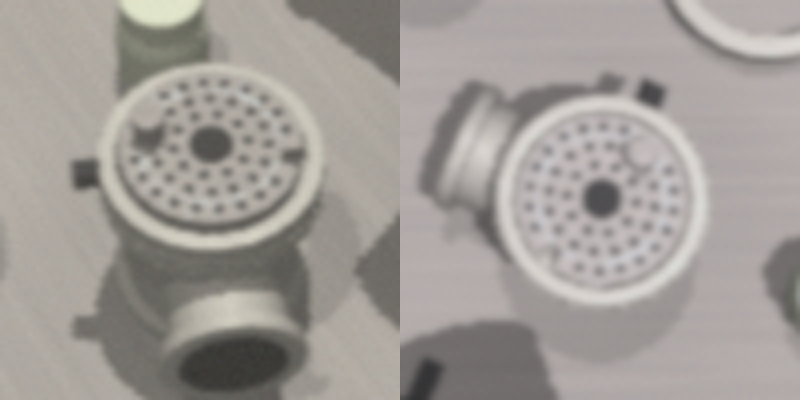

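The crops show the lug at bearing about -42° (crop right (638,152)), the notch opposite it, and the pin head at about -25° (right (651,93)). The plate axis is near (504,-31). I'll go above it for a close look.

Emit:
drive_tool(targets="-1 10 -5 -20 0 0 0;-1 36 -26 -15 0 0 0;-1 38 -27 -12 0 0 0;-1 38 -27 -12 0 0 0;-1 38 -27 -12 0 0 0;-1 38 -27 -12 0 0 0;-1 38 -27 -12 0 0 0;-1 38 -27 -12 0 0 0", grip_force=20)

```text
time_s: 0.9
tcp_pos: [395.7, -213.3, 326.1]
eef_rot: [-180.0, 0.0, 23.9]
ft_force: [1.4, -0.3, 0.6]
width: 33.5
finger_force: 0.0
```

Emit:
drive_tool(targets="-1 38 -27 0 0 0 0;-1 38 -27 0 0 0 0;-1 38 -27 0 0 0 0;-1 30 -20 0 0 0 0;-1 20 -15 0 0 0 0;-1 10 -10 0 0 0 0;-1 0 0 0 0 0 0;-1 0 0 0 0 0 0")

```text
time_s: 1.7
tcp_pos: [502.8, -30.0, 325.5]
eef_rot: [180.0, 0.0, 23.9]
ft_force: [0.3, -0.6, 0.6]
width: 0.3
finger_force: 0.0
```

```bash
python3 - <<'E'
from h import *
st=manip.get_state(); im,d=snap('wrist'); save(im,'w1.png')
print(st['tcp_pos'],st['eef_rot'],st['joints'],st['width'],st['time_s'])
print(vision.calibration('wrist')['tool_from_camera'])
E
```

```text
[502.79466423 -29.96134568 325.50566417] [1.79999664e+02 3.02251943e-02 2.39356294e+01] [-8.69807459e+00  9.86100705e+00  9.28095530e+01 -1.69942085e-02
  7.73547132e+01  5.73700199e+01] 0.3481921027560232 1.7
[[-1.79202116e-03 -9.62303715e-01 -2.71971229e-01  7.62386007e+01]
 [ 9.99998162e-01 -1.53912053e-03 -1.14319614e-03  4.73398497e-01]
 [ 6.81505392e-04 -2.71972778e-01  9.62304704e-01 -1.66909743e+02]
 [ 0.00000000e+00  0.00000000e+00  0.00000000e+00  1.00000000e+00]]
```

View pics/w1.png

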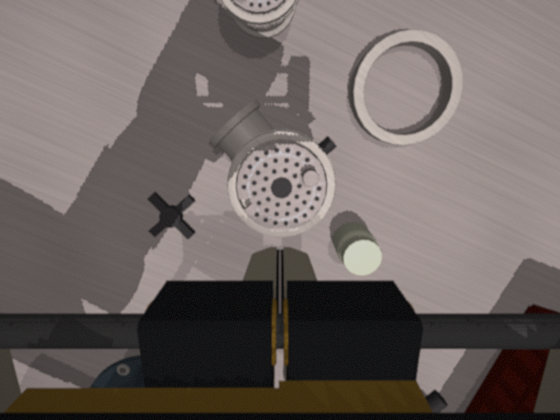

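The wrist view shows the spindle at (281,187), pin head (326,145), lug top (310,177), notch (247,203), and throat up-left at (240,127).

```bash
python3 - <<'E'
from h import *
z=np.load('pics/wrist.npz'); im,d=z['im'],z['d']; st=manip.get_state()
P=cloud('wrist',d,st); g=im.mean(2)
def blob(n,cx,cy,r,th,zz):
    v,u=np.mgrid[:420,:560]; m=((u-cx)**2+(v-cy)**2<r*r)&(g<th)
    k,l,s,c=cv2.connectedComponentsWithStats(m.astype(np.uint8)); i=1+s[1:,4].argmax()
    w=onz('wrist',c[i],zz,st)[0]; print(n,s[i],c[i].round(1),w.round(1)); return w
s=blob('spindle',281,187,12,75,123)
p=blob('pin',327,145,11,60,114)
nt=blob('notch',247,203,8,110,122)
for nm,lo,hi in(('lug',138,152),('face',124,131),('rim',116,122)):
    m=np.zeros(d.shape,bool); m[125:245,220:345]=1; m&=(P[...,2]>lo)&(P[...,2]<hi); 
    vv,uu=np.nonzero(m); c,r=cv2.minEnclosingCircle(np.c_[uu,vv].astype(np.float32))
    print(nm,m.sum(),P[m].mean(0).round(1),c,r,onz('wrist',[c],np.median(P[m][:,2]),st)[0].round(1),np.median(P[m][:,2]))
    if nm=='lug': L=P[m].mean(0)
b=lambda a:np.degrees(np.arctan2(a[1]-s[1],a[0]-s[0])).round(1)
for a in(p,nt,L): print(b(a),np.hypot(*(a-s)[:2]).round(1))
E
```

```text
spindle [272 178  19  19 279] [281.  187.4] [503.9 -31.7 123. ]
pin [319 137  16  16 114] [326.3 144.8] [567.3 -59.3 114. ]
notch [246 201   5   6  17] [247.7 203. ] [471.4  -4.  122. ]
lug 228 [530.5 -53.6 145.3] (310.2727355957031, 177.27272033691406) 8.579339027404785 [530.5 -53.7 145.6] 145.6412971318976
face 5793 [505.9 -29.9 127.9] (281.0041198730469, 185.5200653076172) 44.520503997802734 [506.7 -30.4 127.9] 127.93134544451311
rim 2665 [513.4 -31.3 120.5] (286.0033264160156, 178.99749755859375) 60.21221923828125 [514.6 -33.2 120.7] 120.65304921033072
-23.5 69.2
139.6 42.7
-39.4 34.4
```

Emit:
drive_tool(targets="-1 0 0 0 0 0 -0.149;-1 0 0 0 0 0 -0.149;-1 0 0 0 0 0 -0.149;-1 0 0 0 0 0 -0.149;-1 0 0 0 0 0 -0.149;-1 0 0 0 0 0 -0.149;-1 0 0 0 0 0 -0.149;-1 0 0 0 0 0 -0.149")

```text
time_s: 2.55
tcp_pos: [502.8, -30.5, 325.8]
eef_rot: [180.0, 0.0, 92.5]
ft_force: [0.1, 0.0, -0.2]
width: 0.9
finger_force: 0.0
```

Emit:
drive_tool(targets="-1 0 0 0 0 0 -0.149;-1 0 0 0 0 0 -0.149;-1 0 0 0 0 0 -0.149;-1 0 0 0 0 0 -0.149;-1 0 0 0 0 0 -0.149;-1 0 0 0 0 0 -0.149;-1 0 0 0 0 0 -0.149;-1 0 0 0 0 0 -0.149")

```text
time_s: 3.35
tcp_pos: [502.8, -30.6, 325.8]
eef_rot: [-180.0, 0.0, 160.8]
ft_force: [0.2, -0.1, -0.0]
width: 0.3
finger_force: 0.0
```

Emit:
drive_tool(targets="-1 0 0 0 0 0 -0.149;-1 0 0 0 0 0 -0.149;-1 0 0 0 0 0 -0.149;-1 0 0 0 0 0 -0.149;-1 0 0 0 0 0 -0.149;-1 0 0 0 0 0 -0.149;-1 0 0 0 0 0 -0.149;-1 0 0 0 0 0 -0.149")

```text
time_s: 4.15
tcp_pos: [502.8, -30.6, 325.8]
eef_rot: [-180.0, -0.0, -130.9]
ft_force: [0.2, 0.2, 0.2]
width: 0.6
finger_force: 0.0
```

Emit:
drive_tool(targets="-1 -10 -12 30 0 0 0;-1 -10 -12 35 0 0 0;-1 -8.5 -11.6 35 0 0 0;-1 0 0 35 0 0 0;-1 0 0 20 0 0 0;-1 0 0 5.8 0 0 0;-1 0 0 0 0 0 0")

```text
time_s: 4.85
tcp_pos: [548.5, -32.1, 164.8]
eef_rot: [180.0, -0.0, -131.2]
ft_force: [0.2, 0.6, 0.2]
width: 0.4
finger_force: 0.0
```

```bash
python3 - <<'E'
from h import *
st=manip.get_state(); im,d=snap('wrist'); save(im,'w2.png'); print(st['tcp_pos'],st['eef_rot'])
P=cloud('wrist',d,st)
for nm,lo,hi in(('lug',141,149),):
    m=(P[...,2]>lo)&(P[...,2]<hi)&(np.hypot(P[...,0]-504,P[...,1]+31)<50)&(np.hypot(P[...,0]-530,P[...,1]+53)<16)
    print(m.sum(),P[m].mean(0),P[m].min(0),P[m].max(0))
E
```

```text
[548.46912413 -32.11886489 164.8316539 ] [ 1.79967629e+02 -2.51950868e-02 -1.31234235e+02]
725 [529.35322461 -54.94222927 145.59288908] [520.99955481 -63.32807815 141.06688584] [538.46762887 -45.90753677 147.92446317]
```

View pics/w2.png

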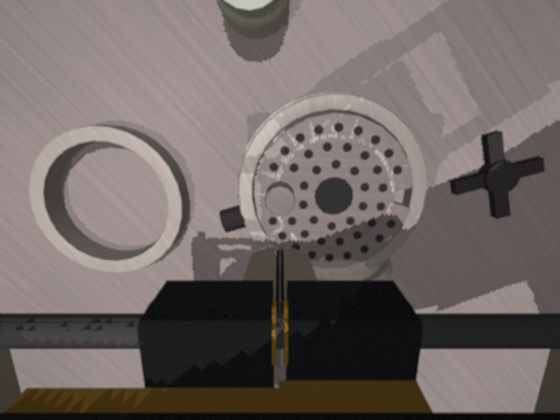

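The lug top is at (281,199), in line with the fingertips at column 280, with the spindle at (333,195). The lug bearing is about -41°. Now I'll descend beside it and push clockwise along the arc.

Emit:
drive_tool(targets="-1 0 0 20 0 0 0;-1 0 0 11 0 0 0;-1 0 0 0 0 0 0;-1 6 0 0 0 0 0;-1 4 0 0 0 0 0;-1 2 0 0 0 0 0;-1 0 0 0 0 0 0")

```text
time_s: 5.6
tcp_pos: [541.0, -40.6, 134.4]
eef_rot: [-180.0, 0.0, -131.2]
ft_force: [0.0, -0.3, -0.2]
width: 0.2
finger_force: 0.0
```

Emit:
drive_tool(targets="-1 2.5 -1 0 0 0 0.07;-1 4.9 -2 0 0 0 0.14;-1 4.9 -2 0 0 0 0.14;-1 0 0 0 0 0 0")

```text
time_s: 6.0
tcp_pos: [535.5, -52.6, 134.2]
eef_rot: [-180.0, 0.1, -151.4]
ft_force: [0.6, 0.3, -0.0]
width: 0.5
finger_force: 0.4
```

```bash
cat > look.py <<'E'
from h import *
st=manip.get_state(); im,d=snap('wrist'); print(st['tcp_pos'].round(1),st['eef_rot'].round(1),st['ft_force'].round(1),st['time_s'])
C=np.array([504.3,-31.3]); P=cloud('wrist',d,st)
v,u=np.mgrid[:420,:560]
def top(lo,hi):
    m=(P[...,2]>lo)&(P[...,2]<hi)&(np.hypot(P[...,0]-C[0],P[...,1]-C[1])<46)&(v<262)&(d>0)
    k,l,s,c=cv2.connectedComponentsWithStats(m.astype(np.uint8)); i=1+s[1:,4].argmax(); q=P[l==i]
    (cx,cy),r=cv2.minEnclosingCircle(np.c_[u[l==i],v[l==i]].astype(np.float32)); w=np.median(q[:,2])
    L=q.mean(0); e=L[:2]-C; print('lug',len(q),s[i],L.round(1),'z',w.round(1),'r',np.hypot(*e).round(1),'bearing',np.degrees(np.arctan2(e[1],e[0])).round(1))
top(134,150)
m=(im.mean(2)<75)&(np.hypot(P[...,0]-C[0],P[...,1]-C[1])<14)&(v<262)
k,l,s,c=cv2.connectedComponentsWithStats(m.astype(np.uint8)); i=1+s[1:,4].argmax(); print('spindle',s[i],onz('wrist',c[i],123,st)[0].round(1))
E
python3 look.py
```

```text
[535.5 -52.6 134.2] [-1.800e+02  1.000e-01 -1.514e+02] [ 0.6  0.3 -0. ] 6.0
lug 1459 [ 258  215   52   47 1459] [521.3 -60.7 144.9] z 145.6 r 34.0 bearing -59.9
spindle [ 320  208   47   42 1529] [506.  -28.9 123. ]
```

Emit:
drive_tool(targets="-1 4.9 -2 0 0 0 0.14;-1 4.9 -2 0 0 0 0.14;-1 4.9 -2 0 0 0 0.14;-1 4.9 -2 0 0 0 0.14;-1 4.9 -2 0 0 0 0.14;-1 4.9 -2 0 0 0 0.14;-1 4.9 -2 0 0 0 0.14;-1 4.9 -2 0 0 0 0.14")

```text
time_s: 6.85
tcp_pos: [498.6, -68.4, 134.2]
eef_rot: [-180.0, 0.1, 144.6]
ft_force: [1.3, -2.5, 0.9]
width: 0.5
finger_force: 1.8
```

```bash
python3 look.py
```

```text
[498.6 -68.4 134.2] [-1.800e+02  1.000e-01  1.446e+02] [ 1.3 -2.5  0.9] 6.85
lug 1455 [ 256  215   54   47 1455] [485.5 -58.8 144.7] z 145.5 r 33.3 bearing -124.3
spindle [ 319  208   44   41 1421] [506.8 -31.5 123. ]
```

Emit:
drive_tool(targets="-1 4.9 -2 0 0 0 0.14;-1 4.9 -2 0 0 0 0.14;-1 4.9 -2 0 0 0 0.14;-1 4.9 -2 0 0 0 0.14;-1 4.9 -2 0 0 0 0.14;-1 4.9 -2 0 0 0 0.14;-1 4.9 -2 0 0 0 0.14;-1 4.9 -2 0 0 0 0.14")

```text
time_s: 7.7
tcp_pos: [468.0, -41.4, 134.0]
eef_rot: [180.0, 0.0, 80.5]
ft_force: [0.6, -3.5, 0.6]
width: 0.1
finger_force: 1.4
```

```bash
python3 look.py; python3 -c "
from h import *
save(np.load('pics/wrist.npz')['im'],'w3.png')"
```

```text
[468.  -41.4 134. ] [180.    0.   80.5] [ 0.6 -3.5  0.6] 7.7
lug 1466 [ 256  215   54   47 1466] [471.6 -25.  144.8] z 145.5 r 33.3 bearing 169.1
spindle [ 319  209   45   43 1454] [505.6 -32.9 123. ]
```

View pics/w3.png

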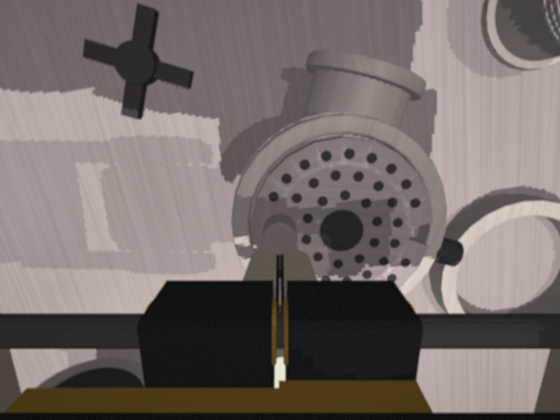

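The lug is at (280,236) touching the fingertip, the notch at (421,246), and the pin head at (450,252), beside it. About 10-13° is left, so I'll measure the pin bearing in this view.

```bash
python3 - <<'E'
from h import *
st=manip.get_state(); z=np.load('pics/wrist.npz'); im=z['im'];g=im.mean(2); v,u=np.mgrid[:420,:560]
def blob(cx,cy,r,th):
    m=((u-cx)**2+(v-cy)**2<r*r)&(g<th); k,l,s,c=cv2.connectedComponentsWithStats(m.astype(np.uint8)); i=1+s[1:,4].argmax(); print(s[i],c[i]); return c[i]
b=lambda a,s:(np.degrees(np.arctan2(a[1]-s[1],a[0]-s[0])).round(1),np.hypot(*(a-s)[:2]).round(1))
S=onz('wrist',blob(342,230,28,60),123,st)[0]; pc=blob(451,252,17,50)
for zz in(112,116,120): a=onz('wrist',pc,zz,st)[0]; print(zz,a.round(1),b(a,S))
n=onz('wrist',blob(421,246,10,85),124,st)[0]; print('notch',n.round(1),b(n,S))
# scene/top pin and spindle
for nm,s0,p0 in(('scene',(286,227),(255,233)),('top',(268,211),(281,185))):
    g=np.load(f'pics/{nm}.npz')['im'].mean(2)
    S2=onz(nm,blob(*s0,7,80),123)[0]; p=onz(nm,blob(*p0,6,85),114)[0]; print(nm,S2.round(1),p.round(1),b(p,S2))
E
```

```text
[ 320  210   43   41 1383] [341.21113521 229.90817064]
[437 238  25  26 477] [449.65828092 251.67714885]
112 [570.6 -62.5 112. ] (np.float64(-24.6), np.float64(71.7))
116 [568.7 -60.4 116. ] (np.float64(-23.7), np.float64(69.1))
120 [566.8 -58.4 120. ] (np.float64(-22.7), np.float64(66.6))
[414 237  12   7  60] [420.4 239.5]
notch [548.9 -45.9 124. ] (np.float64(-17.0), np.float64(45.4))
[282 222   9   8  54] [286.2037037  225.62962963]
[253 230   6   7  32] [255.125  233.4375]
scene [502.6 -35.2 123. ] [567.1 -59.  114. ] (np.float64(-20.3), np.float64(68.8))
[265 208   7   8  45] [267.95555556 211.15555556]
[278 183   6   5  22] [280.27272727 185.        ]
top [503.2 -31.5 123. ] [565.7 -60.6 114. ] (np.float64(-25.0), np.float64(69.0))
```

```bash
python3 - <<'E'
from h import *
st=manip.get_state(); z=np.load('pics/wrist.npz'); im,d=z['im'],z['d']; P=cloud('wrist',d,st)
c=cv2.convertScaleAbs(im[170:290,310:470],alpha=1.6,beta=10); save(cv2.resize(c,(800,600),interpolation=cv2.INTER_CUBIC),'n.png')
C=np.array([504.9,-31])
for px in((421,240),(421,246),(421,250),(341,230)):
    w=onz('wrist',px,127 if px[0]>400 else 123,st)[0]; e=w[:2]-C; print(px,w.round(1),np.degrees(np.arctan2(e[1],e[0])),np.hypot(*e),P[px[1],px[0]].round(1))
# height around a circle r=45
q=P[...,:2]-C; r=np.hypot(q[...,0],q[...,1]); b=np.degrees(np.arctan2(q[...,1],q[...,0]))
for k in range(-40,10,2):
    m=(abs(r-45)<2)&(abs(b-k)<1)&(P[...,2]>90); print(k,m.sum(),P[m][:,2].mean().round(1) if m.any() else '',im.mean(2)[m].mean().round(0) if m.any() else '')
E
```

```text
(421, 240) [548.  -44.9 127. ] -17.913205281111082 45.340300066046765 [550.9 -48.4 119.4]
(421, 246) [547.8 -48.6 127. ] -22.242513450027786 46.37221345660426 [547.4 -48.1 128. ]
(421, 250) [547.7 -51.  127. ] -25.037332651471505 47.20938116202768 [547.5 -50.8 127.3]
(341, 230) [505.3 -32.7 123. ] -77.09477169123988 1.7611850125338486 [504.5 -30.5 129. ]
-40 16 127.9 167.0
-38 15 127.7 127.0
-36 19 128.0 98.0
-34 24 156.2 98.0
-32 59 189.6 85.0
-30 108 206.4 78.0
-28 117 205.6 79.0
-26 120 207.5 78.0
-24 100 206.0 79.0
-22 97 202.5 81.0
-20 100 187.6 79.0
-18 65 219.9 74.0
-16 53 217.3 74.0
-14 14 222.0 68.0
-12 0  
-10 0  
-8 0  
-6 4 127.9 105.0
-4 21 127.8 114.0
-2 20 127.8 114.0
0 20 127.8 115.0
2 23 127.6 115.0
4 21 127.6 115.0
6 20 127.9 115.0
8 18 127.8 113.0
```

View pics/n.png

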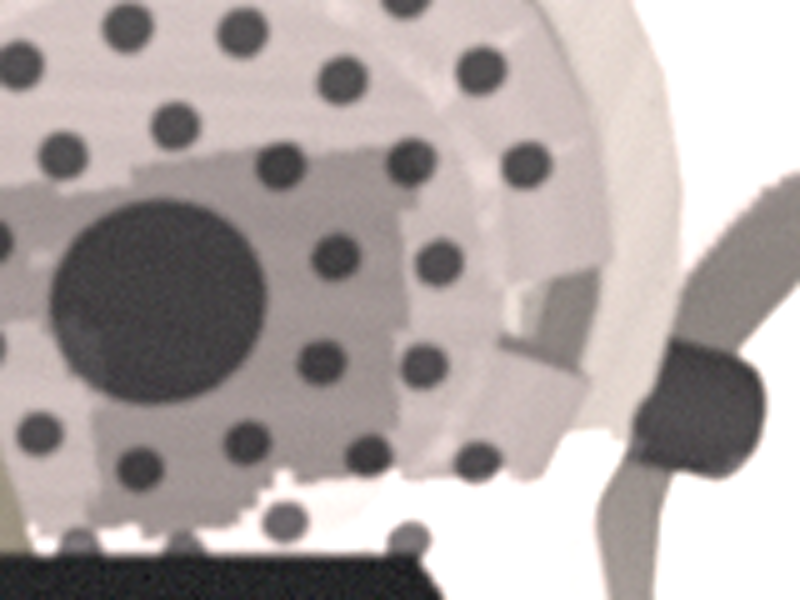

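The crop shows the notch centred near full-picture (420,233), a bearing of about -11 to -13°, which agrees with the lug. The pin is at -23.7°, so about 12° of clockwise turn remains.

Emit:
drive_tool(targets="-1 3.1 -1.3 0 0 0 0.09;-1 3.1 -1.3 0 0 0 0.09;-1 0 0 0 0 0 0")

```text
time_s: 8.05
tcp_pos: [466.7, -34.7, 133.9]
eef_rot: [-180.0, 0.0, 70.5]
ft_force: [-0.4, -1.1, 1.5]
width: 0.7
finger_force: 0.4
```

```bash
sed -i 's/504.3,-31.3/504.9,-31/' look.py; python3 look.py; python3 - <<'E'
from h import *
im=np.load('pics/wrist.npz')['im']
c=cv2.convertScaleAbs(im[170:290,310:470],alpha=1.6,beta=10); save(cv2.resize(c,(800,600),interpolation=cv2.INTER_CUBIC),'n2.png')
E
```

```text
[466.7 -34.7 133.9] [-180.     0.    70.5] [-0.4 -1.1  1.5] 8.05
lug 1472 [ 257  215   53   47 1472] [473.4 -18.9 144.8] z 145.6 r 33.7 bearing 159.0
spindle [ 320  210   44   42 1441] [505.2 -33.1 123. ]
```

View pics/n2.png

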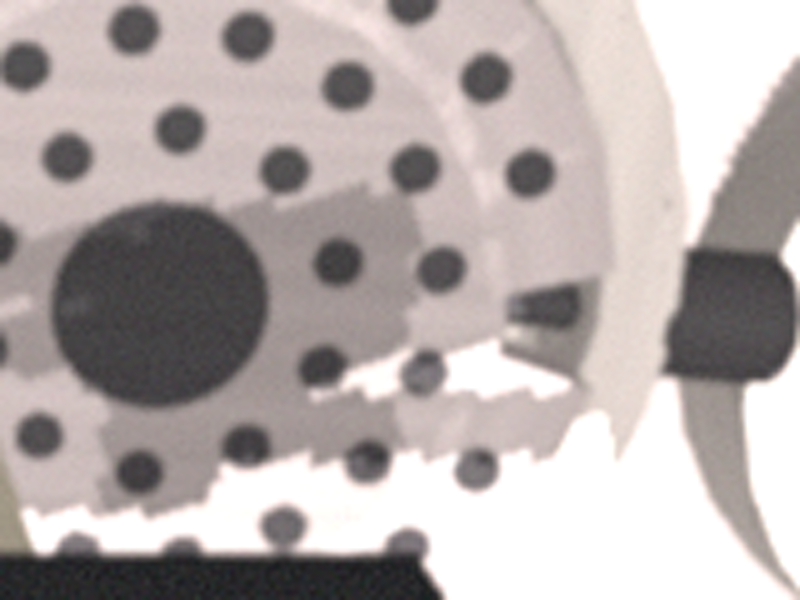

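The pin now shows inside the notch, a dark bar at crop (510-578, 285-328), slightly to the upper side in the image. I'll measure the remaining angle.

```bash
python3 - <<'E'
from h import *
st=manip.get_state(); im=np.load('pics/wrist.npz')['im']; C=np.array([504.9,-31])
f=lambda x,y,z:onz('wrist',(310+(x+.5)/5-.5,170+(y+.5)/5-.5),z,st)[0]
for n,x,y,z in(('pin',545,306,116),('pinhead',735,315,116),('n_up_out',608,272,127),('n_lo_out',582,385,127),('n_up_in',508,292,127),('n_lo_in',503,350,127),('spindle',162,305,123)):
    w=f(x,y,z); e=w[:2]-C; print(n,w.round(1),np.degrees(np.arctan2(e[1],e[0])).round(1),np.hypot(*e).round(1))
E
```

```text
pin [548.5 -51.2 116. ] -24.8 48.0
pinhead [569.4 -59.8 116. ] -24.0 70.6
n_up_out [552.6 -44.4 127. ] -15.7 49.6
n_lo_out [547.  -56.5 127. ] -31.3 49.2
n_up_in [541.7 -43.  127. ] -18.0 38.7
n_lo_in [539.6 -49.5 127. ] -28.0 39.3
spindle [505.5 -33.2 123. ] -74.9 2.3
```

Emit:
drive_tool(targets="-1 1.1 -0.5 0 0 0 0.03;-1 0 0 0 0 0 0")

```text
time_s: 8.3
tcp_pos: [466.6, -33.7, 133.8]
eef_rot: [-180.0, 0.0, 68.7]
ft_force: [-0.5, -2.0, 0.1]
width: 0.8
finger_force: 0.9
```

Emit:
drive_tool(targets="-1 -5 0 0 0 0 0;-1 -5 0 0 0 0 0;-1 0 0 -15 0 0 0;-1 0 0 -15 0 0 0;-1 0 0 0 0 0 0")

```text
time_s: 8.8
tcp_pos: [463.7, -43.4, 165.2]
eef_rot: [179.8, -0.0, 68.5]
ft_force: [0.3, -0.0, -0.3]
width: 0.9
finger_force: 0.0
```

```bash
python3 look.py; python3 - <<'E'
from h import *
im=np.load('pics/wrist.npz')['im']
save(im,'w4.png')
E
```

```text
[463.7 -43.4 165.2] [179.8  -0.   68.5] [ 0.3 -0.  -0.3] 8.8
lug 778 [263 185  31  33 778] [474.3 -16.1 144.9] z 145.6 r 34.1 bearing 154.0
spindle [ 313  181   38   37 1109] [505.1 -32.8 123. ]
```

View pics/w4.png

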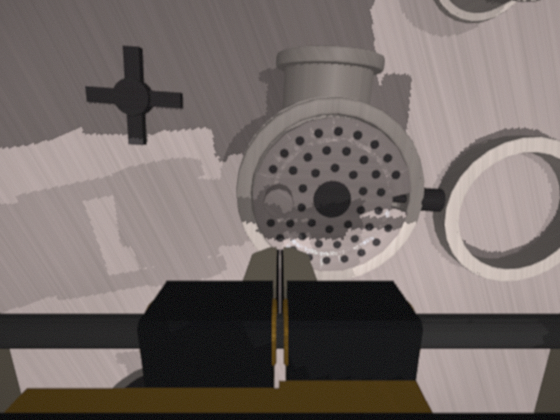

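The notch and pin overlap near (400,199) and the pin head is at (432,200), with the lug clear at (279,200). I'll measure notch edges against the pin by depth.

```bash
python3 - <<'E'
from h import *
st=manip.get_state(); z=np.load('pics/wrist.npz'); im,d=z['im'],z['d']; g=im.mean(2); P=cloud('wrist',d,st)
C=np.array([504.9,-31]); q=P[...,:2]-C; r=np.hypot(q[...,0],q[...,1]); b=np.degrees(np.arctan2(q[...,1],q[...,0]))
reg=(r>20)&(r<85)&(b>-50)&(b<5)
print('cols 386..446; grey / z')
for v in range(184,217,1): print(v,' '.join(f'{int(g[v,u]):3d}' for u in range(388,446,3)),'|',' '.join(f'{P[v,u,2]:4.0f}' for u in range(388,446,4)))
# face plane fit: ring centre from face mask
m=(abs(P[...,2]-127.8)<1.5)&(r<56); v,u=np.nonzero(m)
print(P[m].mean(0))
E
```

```text
cols 386..446; grey / z
184 113 108 111 114 114 109 109 109 124 124 123 124 151 167 170 158 153 119  71  73 |  126  126  126  126  128  126  120  119  119    0   -1   -2   -1    3   10
185 114 108 109 114 112 109 110 110 123 123 121 124 154 169 171 156 155 104  71  71 |  128  127  127  127  127  127  120  119  118   -1   -1    0   -1    5    9
186 111 108 110 115 112 108 110 109 124 122 123 126 145 162 164 152 155  89  72  72 |  127  128  127  128  127  126  120  119  120   -1   -1   -0   -1    4   12
187 109 106 110 113 114 110 112 109 123 124 123 124 118 137 143 139 142  70  70  73 |  127  126  127  127  126  128  120  120  119   -2   -2   -1   -0    5   12
188 110 107 112 112 110 112 109 108 123 123 124 124  87  88  94  96 103  54  68  75 |  127  128  127  126  127  127  120  119  119  113  113  112  112  111   12
189 107 109 110 113 115 111 110 108 124 123 124 123  73  47  45  48  55  37  55  75 |  129  127  128  128  127  126  119  119  121  115  115  113  114  114   14
190 112 111 110 111 113 112 112 107 121 124 125 125  71  32  27  29  36  29  43  72 |  127  127  126  127  127
[... 3577 characters left out ...]
    9  331   25
213 200 175 178 179 174 173 103 125 122 123 128 173 170 152 156  96  81  78  78 128 |  127  126  126  127  126  121  120  120   -0    0   -1   -0    9   17   26
214 200 174 179 179 174 177 112 123 125 123 131 172 168 151 155  98  82  78  81 135 |  127  127  128  128  126  119  120  120   -0    0   -0   -0    9   18   25
215 197 164 181 178 157 172 124 124 122 124 136 172 168 150 156  94  80  78  76 141 |  127  126  126  127  127  120  118  121   -1   -1    0    0    9   18   25
216 183 137 179 168 128 163 128 122 121 124 139 175 168 149 155  92  79  76  78 145 |  126  126  126  127  127  119  120  120    0   -1    0   -0   10   18   26
[506.52414888 -27.852198   127.07829153]
```

```bash
python3 - <<'E'
from h import *
st=manip.get_state(); C=np.array([504.9,-31])
for n,u,v,z in(('notch',399,202,127),('pin',399,198.6,113),('head',431,199.5,113),('n_up',404,193.5,127),('n_lo',404,210.7,127),('p_up',400,194.5,113),('p_lo',400,202.6,113)):
    w=onz('wrist',(u,v),z,st)[0]; e=w[:2]-C; print(n,w.round(1),np.degrees(np.arctan2(e[1],e[0])).round(1),np.hypot(*e).round(1))
E
```

```text
notch [543.4 -48.7 127. ] -24.7 42.4
pin [547.6 -51.6 113. ] -25.8 47.4
head [567.6 -60.2 113. ] -25.0 69.2
n_up [547.9 -44.6 127. ] -17.5 45.1
n_lo [544.8 -55.5 127. ] -31.5 46.8
p_up [549.  -49.1 113. ] -22.3 47.7
p_lo [547.5 -54.6 113. ] -29.0 48.7
```

Notch and pin agree to about 1°. Now I'll go over the lug and press.

Emit:
drive_tool(targets="-1 10 0 0 0 0 0;-1 10 0 0 0 0 0;-1 7.5 0 0 0 0 0;-1 0 0 10 0 0 0;-1 0 0 7 0 0 0;-1 0 0 2 0 0 0;-1 0 0 2 0 0 0;-1 0 0 0 0 0 0")

```text
time_s: 9.65
tcp_pos: [472.7, -17.2, 142.5]
eef_rot: [-179.9, -0.0, 68.4]
ft_force: [-1.7, 1.9, 2.5]
width: 0.9
finger_force: 1.5
```

Emit:
drive_tool(targets="-1 0 0 1 0 0 0;-1 0 0 1 0 0 0;-1 0 0 0 0 0 0")

```text
time_s: 9.95
tcp_pos: [472.7, -17.3, 140.7]
eef_rot: [-179.9, -0.0, 68.4]
ft_force: [-3.1, 3.3, 6.9]
width: 0.5
finger_force: 3.4
```

It's already past the 2 mm stop, so the pin is in the notch. Continuing home.

Emit:
drive_tool(targets="-1 0 0 1 0 0 0;-1 0 0 1 0 0 0;-1 0 0 1 0 0 0;-1 0 0 0 0 0 0")

```text
time_s: 10.35
tcp_pos: [472.7, -17.2, 137.9]
eef_rot: [-179.9, -0.0, 68.4]
ft_force: [-3.8, 2.4, 8.8]
width: 0.5
finger_force: 4.8
```

Emit:
drive_tool(targets="-1 0 0 1 0 0 0;-1 0 0 0 0 0 0")

```text
time_s: 10.55
tcp_pos: [472.6, -17.1, 137.5]
eef_rot: [-179.9, -0.0, 68.4]
ft_force: [-8.8, 4.6, 19.7]
width: 0.5
finger_force: 9.6
```

The force jump shows it has bottomed. One more small push, then straight up and check.

Emit:
drive_tool(targets="-1 0 0 0.8 0 0 0;-1 0 0 0 0 0 0")

```text
time_s: 10.75
tcp_pos: [472.5, -17.0, 137.2]
eef_rot: [-179.9, -0.0, 68.4]
ft_force: [-11.4, 5.2, 27.1]
width: 0.8
finger_force: 13.4
```

Emit:
drive_tool(targets="-1 0 0 -2 0 0 0;-1 0 0 -10 0 0 0;-1 0 0 -20 0 0 0;-1 -10 0 -20 0 0 0;-1 -20 0 -20 0 0 0;-1 0 0 0 0 0 0;-1 0 0 0 0 0 0")

```text
time_s: 11.45
tcp_pos: [462.0, -45.3, 207.9]
eef_rot: [180.0, -0.0, 68.3]
ft_force: [0.1, 0.2, 0.3]
width: 0.2
finger_force: 0.0
```

```bash
python3 look.py; python3 - <<'E'
from h import *
z=np.load('pics/wrist.npz'); st=manip.get_state(); P=cloud('wrist',z['d'],st)
C=np.array([504.9,-31]); r=np.hypot(P[...,0]-C[0],P[...,1]-C[1]); up=np.mgrid[:420,:560][0]<245
f=lambda lo,hi:np.median(P[(r>lo)&(r<hi)&up&(P[...,2]>112)&(P[...,2]<133)][:,2])
print('face',f(12,22),'rim',f(55,58))
save(z['im'],'w5.png')
E
```

```text
[462.  -45.3 207.9] [180.   -0.   68.3] [0.1 0.2 0.3] 11.45
lug 462 [268 170  24  25 462] [474.  -16.6 138.5] z 138.6 r 34.1 bearing 155.0
spindle [308 166  31  31 763] [504.5 -30.9 123. ]
face 120.22877036035581 rim 120.24415340475949
```

View pics/w5.png

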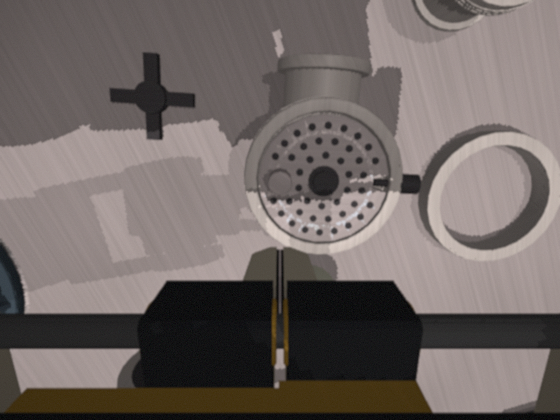

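The plate face and the rim both read 120.2 mm and the lug top 138.6 mm. The pin sits in the notch at (383,183), and the ring nut and knife are undisturbed.

```bash
python3 -c "
from bench import manip
print(manip.hand_in())"
```

```text
the job is handed in; nothing more can be done
None
```

I pushed the lug round until the notch was over the pin and pressed the plate home: face and rim both read 120.2 mm. The arm touched nothing else, and I handed the job in at about 11.5 s; no verdict came back.

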